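# Free a deckle from a jig with a left-hand clamp knob

### The arm

A 6-joint arm with a two-finger parallel gripper is mounted at the origin on the work surface. World frame = base frame: x ahead of the robot, y to its left, z up, the work surface at z = 0. Lengths are in mm, angles in rad, forces in N, time in s.
With the tool pointing down it reaches from about 350 to 725 mm from the base axis. Payload 4.3 kg.
Tool frame: the origin (TCP) lies midway between the tips of the shut fingers; the grasp point (between the pads) lies 19 mm behind it; z points along the fingers, x is the direction in which the jaws open and shut, and the axes are right-handed (so a half turn about z gives the same grasp; the last joint's range is limited). The gripper opens to 85 mm and grips with 20 to 120 N. Pads are 22 mm wide; open, the fingers measure 114 mm over their backs; the gripper's body (76 mm by 85 mm) begins 54 mm behind the grasp point. The pads swing forward as they close: fully open they stand 13 mm farther back than shut.
Start: joints at [1.082, 0.377, 0.081, 1.274, 0, 1.46], TCP at [212.648, 534.273, 231.329] pointing down, gripper open.
Joint ranges: [-2.72, 2.72], [-0.84, 1.66], [-1.02, 1.22], [-1.77, 2.12], [-1.37, 1.28], [-3.14, 3.14]. Speed limits (rad/s): [2.57, 2.57, 3.14, 3.14, 3.14, 3.14].

### API

Orientations are given as [roll, pitch, yaw] about the fixed x, y, z axes, in that order (R = Rz(yaw) Ry(pitch) Rx(roll)).
In Python, from workcell import arm gives the robot as it stands. Calls block until the motion is done:
- arm.reach(position, orientation): joint-space move of the TCP to a pose.
- arm.line_to(position, frame=None, max_speed=150): straight line of the TCP; frame=None keeps the orientation; max_speed is the mean speed in mm/s.
- arm.move_j(angles): joint-space move.
- arm.gripper_to(opening, grip_force=None): opening from 0.0 (shut) to 1.0 (fully open); grip_force is the grip in N (None keeps the last); returns when the fingers have stopped.
- arm.sleep(seconds).
- arm.ik(position, orientation): joint angles nearest the present ones, or None.
- arm.read_state(): the state.
- arm.grab_frame(name): name is "side" or "top" or "wrist"; returns (picture, depth): 420x560x3 uint8, red, green, blue; 420x560 float32, mm along the optical axis (not along the pixel's ray), 0 where there is no reading.
- arm.camera_info(name): a dict with "mtx" (3x3 intrinsics, pixels), "extrinsics" (4x4, takes a point from camera to world coordinates). Camera axes: x right, y down, z forward; pixel columns grow to the right and rows downward; lengths in mm; the calibration is good to about 2 mm. A picture is of the moment at which its call begins: read the wrist's pose just before it. camera_info takes no time and is no camera call; for the wrist camera it gives the pose at the moment of the call.
A pose or a line that the arm cannot do raises arm.PlanningError and nothing moves.
- arm.hand_in(): hands the job in, once; it reports no verdict.
Trained networks look in the newest picture that a camera, given by its name, has taken for a name from the list of things; names that differ only in an ending like _2 or _b are one class to them, and where a whole thing is asked for, a point or a joint stands for the part that bears it (a point fixed in the world has none). Each returns a list of dicts, best first, with "conf" (0 to 1); they miss things now and then, are a little off and sometimes report something else, mostly with a low value. They report only what shows in the picture. A call takes as long as a camera call. They do not tell look-alikes from the thing itself.
- arm.outline_of(camera, query): "mask" (420x560 bool, what is visible of it) and "rect" ([left, top, right, bottom] in pixels, round what is visible of it).
- arm.place_of(camera, query): "location" ([column, row] in pixels: a listed point, or the origin of a listed thing).
The state is a dict: "t": time; "qpos": joint angles; "qd": joint speeds; "effort": joint torques, N m; "tcp_pos": TCP position; "eef_rot": TCP orientation; "ft_force": force on the tool from outside, world axes, zero at the start; "wrist_torque": the same for the moment, N m; "opening": opening from 0.0 (shut) to 1.0 (fully open).
Only numpy, scipy, OpenCV 4.12 (cv2) and the standard library are available. Lean on these libraries where they do the work, as an engineer would, in place of code of your own. Each camera call takes 0.05 s, during which the arm holds its last target.

### The job

Free the wooden deckle frame from the paper-maker's holding jig: the clamp knob has a left-hand thread, so loosen it by turning it clockwise (seen from above) until its pad has just let go of the frame, and not more than about a sixth of a turn past that, or the pad falls off the screw. Then take the frame by its front rail and slide it gently out along the jig, without dragging it from under a tight pad, lifting it out or jamming it, until it rests flat against the two front stops, and let go. Leave the bottles and the brush pot where they stand.

Things in the scene. Friction and masses are not known exactly. Their poses are not given: they have to be found in the camera images.
- jig: Fixed holding jig. Origin on the table, midway in y under a grey board 8 mm thick, x -115 to +155 mm, 236 mm wide. The frame slides along x; -x is out, towards the front stops. Plywood ledges along x (26 mm wide, centred at y = +-79 mm) carry the frame 30 mm above the table; open between them down to the board. An aluminium column stands at x = 107 to 141 mm.
- fence: Plywood guides of the jig, same origin and axes: two fences along x, inner faces at y = +-92 mm (2 mm clear of the frame each side), tops 44 mm above the table; at their front ends two stop blocks, inner faces at x = -95 mm, reaching in to y = +-63 mm; the middle of the front is open. With the frame against them point deckle_grip is at x = -85 mm in the jig's frame.
- knob_grip (a point): Centre of the grip of the black T-shaped clamp knob: a bar 66 mm long, 16 mm wide, 22 mm tall (11 mm each way from here), on a round 22 mm hub 12 mm tall. On the upright screw axis, about 130 mm above the table. x along the bar, y across it, z up. The knob is indexed on the screw: the bar's angle says nothing about how tight it is. It stays where it is left.
- screw_axis (a point): Where the upright clamp screw leaves the top of the fixed aluminium arm (34 mm wide, 76 to 92 mm above the table, jig x = 45 to 141 mm); jig axes; jig x = 75 mm, y = 0. Left-hand: clockwise raises it, 0.5 mm per rad. The pad lets go after 1.2 to 3.4 rad (varies, unseen); the turning moment falls as it slackens, to a steady light running friction when free.
- pad: Black rubber pressure pad, 22 mm across, 10 mm thick, on the foot of the screw; origin at the centre of its underside, z up. Sprung: it presses the middle of the frame's far rail with 10 to 26 N at the start, about 8 N less per rad of loosening. Friction between pad, frame and ledges is about 0.6 (varies a little), so a slow tug on the frame gives way at about 0.6 x (its weight + twice the pad force).
- deckle: Loose open hardwood frame (deckle), 130 mm (x) by 180 mm (y) by 22 mm tall, rails 20 mm wide, about 0.35 kg. Origin: centre of its underside; x along the short side, away from its front rail, z up. It starts on the ledges with its far rail under the pad, about 50 mm from the front stops.
- deckle_grip (a point): Middle of the deckle's front rail, half-way up (11 mm above the frame's underside, 41 mm above the table); axes as the deckle. The rail is 20 mm wide (x) and 22 mm tall, free on both sides and open below down to the board.
- squeeze_bottle: Bystander: grey capped plastic bottle, 58 mm across, 150 mm tall, origin at the centre of its underside.
- brush_pot: Bystander: white plastic pot with brushes, 82 mm across, 95 mm tall (brushes to 140 mm), origin at the centre of its underside.
- glass_bottle: Bystander: clear glass bottle with white cap, 60 mm across, 160 mm tall, origin at the centre of its underside.
Things that resemble listed ones, but are neither listed nor needed, are in the scene too. There is more than one size of the deckle; the one meant has the size given above.

How it is judged (in metres and radians):
On the way:
1. the pad has let go of the frame (presses with under 4 N), the frame still in place under it (contact force between pad and deckle below 4 N and distance of deckle from where it was at the start of the episode below 0.015 m), for 0.2 s.
At the end, for the whole second after the job is handed in: The frame lies flat on the ledges between the fences, within 3 mm of touching the front stops, square to the jig within 0.05 rad, at rest and released; the knob is turned no more than 1.2 rad past the point where the pad came free; nothing else is disturbed (x of deckle_grip in the frame of jig below -0.082 m and z of deckle_grip in the frame of jig between 0.038 and 0.044 m and angle between deckle's own z axis and vertical below 0.04 rad and angle between the x axis of deckle and the x axis of jig, either way round below 0.05 rad and linear speed of deckle below 0.01 m/s and z of knob_grip in the frame of jig below 0.1314 m).
It fails at once if the frame is dragged more than 10 mm while the pad still presses on it with more than 6 N (contact force between pad and deckle above 6 N and distance of deckle from where it was at the start of the episode above 0.01 m).
It fails at once if the knob is turned more than 1.2 rad (0.6 mm of screw travel) past the point where the pad comes free (z of knob_grip in the frame of jig above 0.1314 m).
It fails at once if the clamp is tightened or the frame levered against the pad until the pad presses with more than 40 N (contact force between pad and deckle above 40 N).
It fails at once if the frame is jammed against the fences or rammed into the stops with more than 35 N, or lifted more than 15 mm off the ledges (contact force between deckle and fence above 35 N or z of deckle_grip in the frame of jig above 0.056 m).
It fails at once if a bottle or the brush pot is moved more than 20 mm or tipped (distance of any of squeeze_bottle, brush_pot, glass_bottle from where it was at the start of the episode above 0.02 m or angle between any of squeeze_bottle, brush_pot, glass_bottle's own z axis and vertical above 0.3 rad).
It also fails if it takes over 72 s, if anything falls off the work surface, if the arm or the gripper's body presses on something with over 40 N, if the wrist force passes 120 N, or if a joint passes its speed limit or range.

## Working session

There is one attempt and no reset: what is moved stays moved. The work goes in short steps, each a Python script; the robot and the scene stay as the last script left them, time stands still between calls to the robot, and variables do not carry over. Pictures are saved under pics/ and viewed, and the job is handed in when it is done.

```bash
mkdir -p pics
cat > h.py <<'E'
from workcell import arm
import numpy as np, cv2
def snap(cam,name):
    ci=arm.camera_info(cam); im,d=arm.grab_frame(cam)
    cv2.imwrite(f'pics/{name}.png',im[:,:,::-1]); np.savez(f'pics/{name}.npz',d=d,K=ci['mtx'],T=ci['extrinsics'])
    return im,d,np.array(ci['mtx']),np.array(ci['extrinsics'])
def ray(px,K,T):
    v=np.linalg.inv(K)@np.array([px[0],px[1],1.]); return T[:3,:3]@v,T[:3,3]
def at_z(px,z,K,T):
    v,o=ray(px,K,T); return o+v*(z-o[2])/v[2]
def at_d(px,d,K,T):
    v,o=ray(px,K,T); return o+v*d
E
python3 - <<'E'
from h import *
np.set_printoptions(precision=1,suppress=True)
s=arm.read_state(); print(s)
for c in ['top','side','wrist']:
    im,d,K,T=snap(c,c+'0')
    print(c,K.tolist(),T[:3,3])
    for q in ['knob_grip','screw_axis','deckle_grip','deckle','jig','pad','squeeze_bottle','brush_pot','glass_bottle']:
        for r in arm.place_of(c,q)[:3]:
            p=r['location']; u,v=int(p[0]),int(p[1])
            dd=d[v,u] if 0<=u<560 and 0<=v<420 else 0
            print(q,round(r['conf'],2),np.array(p),dd,at_d(p,dd,K,T))
E
```

```text
{'t': 0.0, 'qpos': array([ 1.1,  0.4,  0.1,  1.3, -0. ,  1.5]), 'qd': array([-0.,  0.,  0.,  0., -0., -0.]), 'effort': array([  0. , -46.4,  27. ,   0. ,   0. ,  -0. ]), 'tcp_pos': array([212.3, 533.7, 230.3]), 'eef_rot': array([-3.1,  0. ,  1.2]), 'ft_force': array([0.3, 0.3, 0.6]), 'wrist_torque': array([ 0., -0.,  0.]), 'opening': 1.003637826373361}
top [[496.2116766729424, 0.0, 280.7800174800643], [0.0, 496.2116766729424, 210.36594446612295], [0.0, 0.0, 1.0]] [ 357.1  -11.2 1301. ]
knob_grip 0.77 [250.6 148.7] 1190.6251 [662.7  56.7 140.5]
screw_axis 0.92 [255.8 153.6] 1190.9674 [650.8  44.5 138.6]
deckle_grip 0.98 [377.9 122.7] 1313.1252 [ 753.9 -274.9   29.3]
deckle_grip 0.91 [241.9 197.9] 1266.1302 [558.2  86.3  50.4]
deckle_grip 0.87 [170.6 342.7] 1237.896 [200.3 271.1  31.1]
deckle 0.59 [187.6 128.2] 1260.1293 [736.1 219.2  80. ]
deckle 0.24 [330.5 197.5] 1307.9025 [ 560.  -143.9    8.6]
jig 0.9 [248.3 186.6] 1311.2157 [594.6  72.1   9.8]
squeeze_bottle 0.84 [169.9 174.6] 1233.513 [614.9 261.3  90.7]
side [[414.4300031640677, 0.0, 281.25063470056955], [0.0, 414.4300031640677
[... 154 characters left out ...]
4.6918 [648.9  31.9 121.8]
deckle_grip 0.94 [133.7 221.4] 1151.3953 [190.7 259.2  31.2]
deckle_grip 0.88 [276.9 203.6] 1165.4396 [542.8  68.4  52. ]
deckle_grip 0.79 [415.5 260.5] 1058.6996 [ 730.2 -282.7   29.1]
deckle 0.76 [295.3 202.2] 1227.7953 [612.9  75.    9. ]
pad 0.55 [308.2 155.3] 1335.2769 [756.2 200.3  32.9]
pad 0.46 [314.7 189.3] 1188.2589 [657.7  43.7  62.5]
squeeze_bottle 0.92 [262.3 162.6] 1311.2393 [615.6 255.5  33.8]
brush_pot 0.66 [330.4 263.4] 1016.85345 [ 531.3 -179.4   60.1]
glass_bottle 0.75 [304.1 157.7] 1346.6821 [747.6 210.1  20.3]
wrist [[336.12085696400635, 0.0, 282.3360949727807], [0.0, 336.12085696400635, 210.25852298858166], [0.0, 0.0, 1.0]] [140.1 561.6 373.4]
```

Run:
```python
import cv2
a=cv2.imread('pics/top0.png');cv2.imwrite('pics/top0c.png',cv2.resize(a[90:270,130:370],None,fx=3.3,fy=3.3,interpolation=cv2.INTER_CUBIC)[:600])
```

```text
(no output)
```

View pics/top0.png

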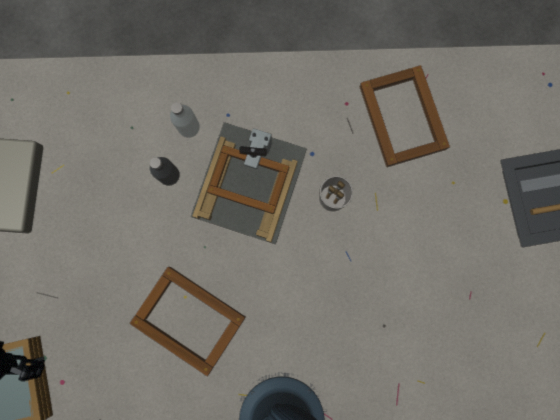

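View pics/top0c.png

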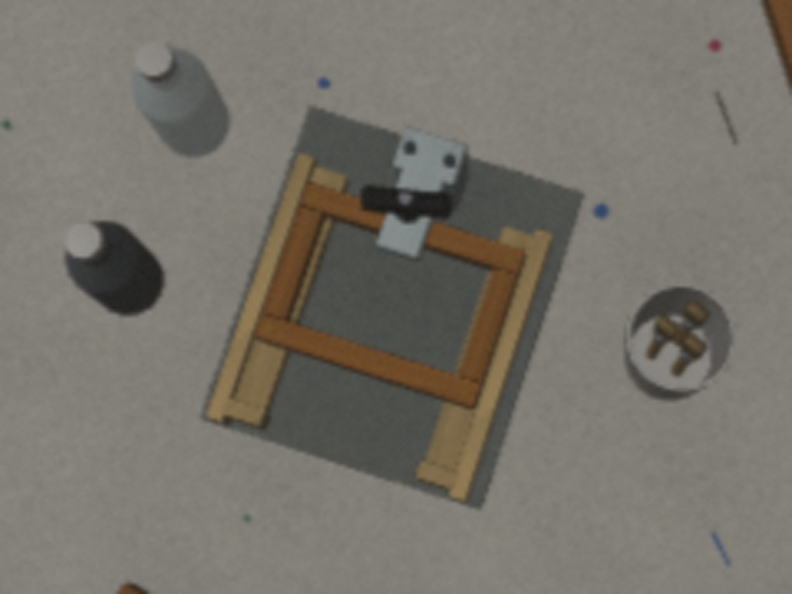

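View pics/side0.png

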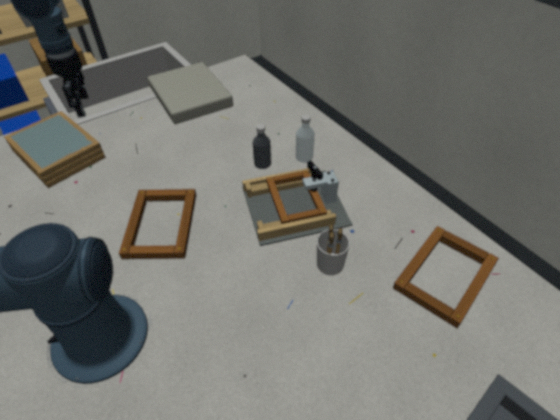

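The jig is mid-left of the top picture: the knob bar at (253,150), its deckle between the fences with the front rail at about (244,199), and the stops to the lower left at about (203,214) and (270,238). The larger look-alike frames lie outside it. I'll fit the jig pose next and plan a wrist look.

Run:
```python
from h import *
np.set_printoptions(precision=2,suppress=True)
z=np.load('pics/top0.npz');K,T=z['K'],z['T']
c=np.array([(310,107),(583,192),(480,507),(205,418)])/3.3+[130,90]
W=np.array([at_z(p,8,K,T)[:2] for p in c]); J=np.array([(155,118),(155,-118),(-115,-118),(-115,118)],float)
def fit(J,W):
    a=J-J.mean(0);b=W-W.mean(0);th=np.arctan2((a[:,0]*b[:,1]-a[:,1]*b[:,0]).sum(),(a*b).sum())
    R=np.array([[np.cos(th),-np.sin(th)],[np.sin(th),np.cos(th)]]);return th,W.mean(0)-R@J.mean(0),R
th,o,R=fit(J,W);print(th,o,W-(J@R.T+o)); print('screw',o+R@[75,0])
for e in [(362,197),(450,205)]:
    print('bar',at_z(np.array(e)/3.3+[130,90],141,K,T))
from scipy.spatial.transform import Rotation as Ro
s=arm.read_state();Te=np.array(arm.camera_info('wrist')['extrinsics'])
Rt=Ro.from_euler('xyz',s['eef_rot']).as_matrix();print('cam in tool',Rt.T@(Te[:3,3]-s['tcp_pos'])); print(Rt.T@Te[:3,:3]);print(Rt,s['eef_rot'],s['qpos'])
for yaw in np.arange(-3.1,3.2,.4):
    q=arm.ik([650,45,122],[np.pi,0,yaw]); print(round(yaw,2),q)
```

```text
-0.33503930371312673 [588.08  75.21] [[-1.24 -0.73]
 [-0.53  1.74]
 [ 1.53  2.41]
 [ 0.24 -3.41]]
screw [658.91  50.55]
bar [660.79  82.81 141.  ]
bar [653.18  19.   141.  ]
cam in tool [  -1.43  -77.49 -142.03]
[[ 1.    0.   -0.  ]
 [-0.    0.95  0.31]
 [ 0.   -0.31  0.95]]
[[ 0.37  0.93  0.  ]
 [ 0.93 -0.37  0.  ]
 [ 0.    0.   -1.  ]] [ 3.14 -0.    1.19] [ 1.08  0.38  0.08  1.27 -0.    1.46]
-3.1 [-0.03  0.58  0.12  1.11  0.   -1.64]
-2.7 [-0.03  0.58  0.12  1.11  0.   -2.04]
-2.3 [-0.03  0.58  0.12  1.11  0.   -2.44]
-1.9 [-0.03  0.58  0.12  1.11  0.   -2.84]
-1.5 [-0.03  0.58  0.12  1.11  0.    3.04]
-1.1 [-0.03  0.58  0.12  1.11  0.    2.64]
-0.7 [-0.03  0.58  0.12  1.11  0.    2.24]
-0.3 [-0.03  0.58  0.12  1.11  0.    1.84]
0.1 [-0.03  0.58  0.12  1.11  0.    1.44]
0.5 [-0.03  0.58  0.12  1.11  0.    1.04]
0.9 [-0.03  0.58  0.12  1.11  0.    0.64]
1.3 [-0.03  0.58  0.12  1.11  0.    0.24]
1.7 [-0.03  0.58  0.12  1.11  0.   -0.16]
2.1 [-0.03  0.58  0.12  1.11  0.   -0.56]
2.5 [-0.03  0.58  0.12  1.11  0.   -0.96]
2.9 [-0.03  0.58  0.12  1.11  0.   -1.36]
```

Bar angle is about 1.45 rad, so grasping at yaw ≈ 3.02 starts q6 near −1.48 and leaves about 4.6 rad of clockwise travel. Next I'll look with the wrist camera from two opposite yaws so hand-eye bias cancels.

Run:
```python
from h import *
np.set_printoptions(precision=2,suppress=True)
for i,yaw in enumerate([-0.12,3.02]):
    arm.reach([657.5,51,205],[np.pi,0,yaw]); s=arm.read_state(); print(s['t'],s['qpos'],s['tcp_pos'])
    im,d,K,T=snap('wrist',f'w{i}')
    for q,z in [('knob_grip',130),('screw_axis',92),('deckle_grip',41),('jig',0)]:
        for r in arm.place_of('wrist',q)[:2]: print(q,round(r['conf'],2),np.array(r['location']),at_z(r['location'],z,K,T))
    for r in arm.outline_of('wrist','knob_grip')[:1]:
        m=r['mask']; np.save(f'pics/m{i}.npy',m); print(r['conf'],m.sum(),r['rect'])
```

```text
3.8417 [-0.02  0.57  0.31  1.32  0.    1.67] [657.32  52.19 205.16]
knob_grip 0.71 [285.8 225.7] [659.52  47.63 130.  ]
screw_axis 0.73 [286.4 204.3] [660.78  51.42  92.  ]
deckle_grip 0.58 [169.9 166.4] [557.4   84.77  41.  ]
jig 0.74 [212.1 163.1] [587.03  77.15   0.  ]
0.66 2353 [273.0, 177.3, 300.7, 270.3]
6.7917 [-0.02  0.57  0.31  1.32 -0.   -1.47] [657.49  51.01 204.99]
knob_grip 0.65 [283.6 226.2] [657.13  52.2  130.  ]
screw_axis 0.61 [283.7 201.7] [656.1   45.85  92.  ]
deckle_grip 0.97 [393.  216.9] [555.03  88.69  41.  ]
jig 0.95 [347.6 199.3] [590.49  78.4    0.  ]
0.84 2387 [264.3, 178.2, 294.8, 274.2]
```

View pics/w0.png

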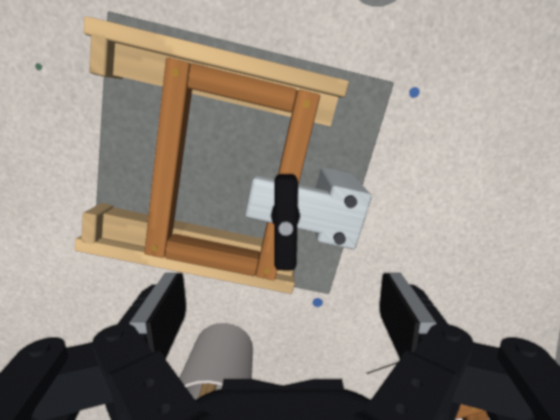

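View pics/w1.png

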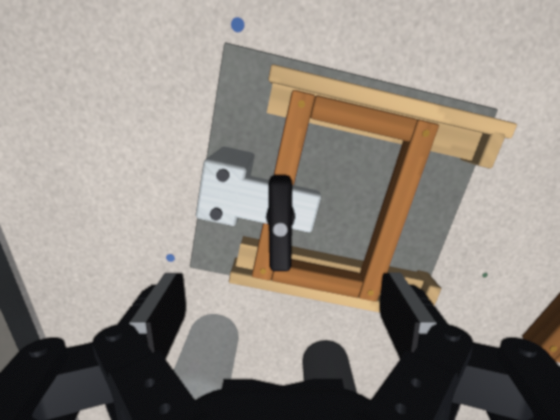

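In both views the knob bar runs near-vertically, with its screw-top dot at (286,229) in w0 and (280,229) in w1. The board corners show well too. Using the dot, bar ends and corners from both views, averaged:

```bash
cat > fit.py <<'E'
from h import *
np.set_printoptions(precision=2,suppress=True)
def fit(J,W):
    a=J-J.mean(0);b=W-W.mean(0);th=np.arctan2((a[:,0]*b[:,1]-a[:,1]*b[:,0]).sum(),(a*b).sum())
    R=np.array([[np.cos(th),-np.sin(th)],[np.sin(th),np.cos(th)]]);return th,W.mean(0)-R@J.mean(0),R
E
python3 - <<'E'
from fit import *
dots=[(286,229),(280.3,229.5)]
# corners: jig (155,118),(155,-118),(-115,118)
cor=[[((155,118),(392.5,82.5)),((155,-118),(329,293.5)),((-115,118),(108,12))],
     [((155,118),(190.5,268)),((155,-118),(227,43)),((-115,-118),(496,110))]]
A=[]
for i in range(2):
    z=np.load(f'pics/w{i}.npz');K,T=z['K'],z['T'];d=z['d']
    p=dots[i];print('dot',at_z(p,141.5,K,T), 'depth pt',at_d(p,d[int(p[1]),int(p[0])],K,T))
    m=np.load(f'pics/m{i}.npy'); ys,xs=np.nonzero(m)
    P=np.array([at_d((x,y),d[y,x],K,T) for x,y in zip(xs,ys)]); 
    zt=np.median(P[P[:,2]>130][:,2]); Q=P[(abs(P[:,2]-zt)<3)]
    (cx,cy),wh,ang=cv2.minAreaRect(Q[:,:2].astype(np.float32)); c,e=cv2.PCACompute(Q[:,:2].astype(np.float32),None)
    print('bar top z',zt,'rect',cx,cy,wh,ang,'pca',c,np.arctan2(e[0,1],e[0,0]))
    J=np.array([a for a,_ in cor[i]],float);W=np.array([at_z(b,8,K,T)[:2] for _,b in cor[i]])
    th,o,R=fit(J,W);print('jig',th,o,'res',W-(J@R.T+o),'screw',o+R@[75,0]);
E
```

```text
dot [659.78  49.6  141.5 ] depth pt [659.8   49.81 142.05]
bar top z 139.89199450354354 rect 659.6944580078125 50.37823486328125 (65.05414581298828, 15.571966171264648) 82.78921508789062 pca [[659.78  52.26]] 1.4457473
jig -0.33936394796417324 [588.43  74.56] res [[-1.9  -0.58]
 [-0.11  2.  ]
 [ 2.01 -1.42]] screw [659.16  49.59]
dot [659.08  49.94 141.5 ] depth pt [659.09  49.97 141.42]
bar top z 139.79916247275406 rect 659.1734619140625 49.457618713378906 (65.01030731201172, 15.806968688964844) 83.3902359008789 pca [[658.98  47.58]] 1.447793
jig -0.3425637381443822 [587.73  76.32] res [[-1.71 -0.88]
 [-2.2   1.05]
 [ 3.9  -0.18]] screw [658.38  51.13]
```

Run:
```python
from fit import *
o=[np.pi,0,3.020]
arm.reach([659.4,49.8,160],o); s=arm.read_state();print(s['t'],s['qpos'],s['tcp_pos'],s['ft_force'],s['wrist_torque'])
arm.line_to([659.4,49.8,121.5],max_speed=60); s=arm.read_state();print(s['t'],s['tcp_pos'],s['ft_force'],s['wrist_torque'])
snap('wrist','w2')
arm.gripper_to(0.0,80); s=arm.read_state();print(s['t'],s['opening'],s['qpos'],s['tcp_pos'],s['ft_force'],s['wrist_torque'])
snap('wrist','w3');snap('side','s3')
```

```text
7.3917 [-0.02  0.58  0.22  1.21  0.   -1.47] [657.39  49.81 158.37] [1.23 0.85 1.06] [0.02 0.03 0.06]
8.1833 [659.49  49.77 121.62] [-0.31 -0.58  0.17] [-0.01  0.   -0.02]
8.8833 0.16828204005789912 [-0.02  0.6   0.15  1.12 -0.   -1.47] [659.15  49.82 121.84] [-1.8   0.34  3.55] [ 0.03  0.42 -0.07]
```

View pics/w3.png

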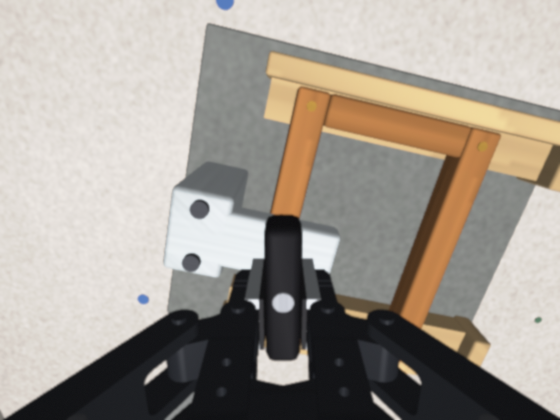

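The pads hold the bar centred on the screw dot (283,302). I'll turn in small clockwise steps and log the wrist moment.

```bash
cat > turn.py <<'E'
from fit import *
import json,os,sys
def turn(n,step,z0=121.5,yaw0=3.020):
    L=json.load(open('log.json')) if os.path.exists('log.json') else []
    a=L[-1][0] if L else 0.
    for _ in range(n):
        a+=step
        arm.line_to([659.4,49.8,z0+0.5*a],frame=[np.pi,0,yaw0-a]) if False else arm.reach([659.4,49.8,z0+0.5*a],[np.pi,0,yaw0-a])
        v=[]
        for k in range(3):
            s=arm.read_state(); v.append(np.r_[s['wrist_torque'],s['ft_force']]); arm.sleep(0.02)
        v=np.mean(v,0); L.append([a,float(v[2])]); 
        print(round(s['t'],2),round(a,2),'q6 %.3f'%s['qpos'][5],'T',v[:3],'F',v[3:])
    json.dump(L,open('log.json','w'))
E
python3 -c "
from turn import *
turn(5,0.1)"
```

```text
9.27 0.1 q6 -1.372 T [ 0.03  0.78 -0.09] F [-3.62 -0.07  5.74]
9.57 0.2 q6 -1.272 T [ 0.05  0.83 -0.1 ] F [-3.95  0.37  5.56]
9.87 0.3 q6 -1.172 T [ 0.11  0.89 -0.08] F [-4.47  0.07  5.73]
10.17 0.4 q6 -1.072 T [ 0.09  1.   -0.09] F [-4.92  0.16  6.53]
10.47 0.5 q6 -0.972 T [ 0.14  1.06 -0.07] F [-5.17  0.4   6.12]
```

```bash
python3 - <<'E'
from turn import *
for k in range(6):
    s=arm.read_state(); print(s['wrist_torque'],s['effort']); arm.sleep(.03)
snap('wrist','w4');snap('top','t4')
E
python3 -c "
import cv2;a=cv2.imread('pics/t4.png');cv2.imwrite('pics/t4c.png',cv2.resize(a[110:250,180:320],None,fx=4,fy=4))"
```

```text
[ 0.16  1.06 -0.11] [ -0.66 -52.39  26.68  -2.29  -0.19  -0.07]
[ 0.16  1.05 -0.11] [ -0.66 -52.39  26.68  -2.29  -0.19  -0.08]
[ 0.14  1.08 -0.12] [ -0.66 -52.39  26.68  -2.29  -0.19  -0.08]
[ 0.14  1.07 -0.12] [ -0.66 -52.39  26.68  -2.29  -0.19  -0.08]
[ 0.12  1.03 -0.06] [ -0.66 -52.39  26.68  -2.29  -0.19  -0.08]
[ 0.1   1.06 -0.12] [ -0.66 -52.39  26.68  -2.29  -0.19  -0.08]
```

View pics/w4.png

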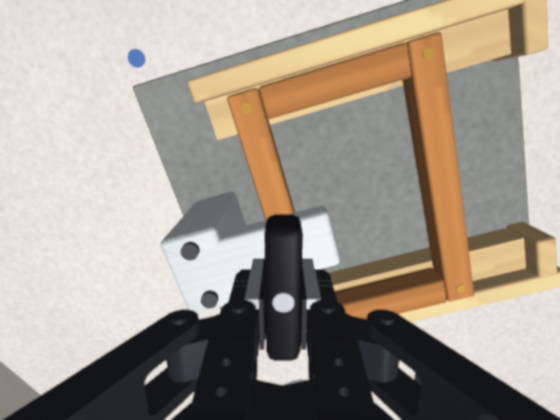

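The knob follows the gripper; the view rotated and the bar is still centred in the pads. Moves return before settling, so samples taken straight after a return show the running torque. I'll log those.

```bash
cat > turn.py <<'E'
from fit import *
import json,os,sys
def turn(n,step,z0=121.5,yaw0=3.020,verbose=True):
    L=json.load(open('log.json')) if os.path.exists('log.json') else []
    a=L[-1][0] if L else 0.
    for _ in range(n):
        a+=step
        arm.reach([659.4,49.8,z0+0.5*a],[np.pi,0,yaw0-a])
        S=[]
        for k in range(6):
            s=arm.read_state(); S.append((s['t'],s['qpos'][5],s['qd'][5],s['effort'][5],s['wrist_torque'][2])); arm.sleep(0.01)
        S=np.array(S); L.append([a,S.tolist()])
        print('t %.2f a %.2f q6 %.3f'%(S[-1,0],a,S[-1,1]),'qd',S[:,2],'eff',np.round(S[:,3],3),'Tz',np.round(S[:,4],3),'F',s['ft_force'])
    json.dump(L,open('log.json','w'))
E
python3 -c "
from turn import *
np.set_printoptions(precision=3,suppress=True,linewidth=200)
turn(3,0.1)"
```

```text
t 11.07 a 0.60 q6 -0.872 qd [-0.009 -0.005 -0.004 -0.003 -0.003 -0.002] eff [-0.016 -0.032 -0.043 -0.052 -0.059 -0.064] Tz [-0.106 -0.071 -0.1   -0.072 -0.053 -0.052] F [-5.485  1.237  6.705]
t 11.38 a 0.70 q6 -0.772 qd [-0.007 -0.006 -0.004 -0.004 -0.002 -0.002] eff [-0.012 -0.027 -0.039 -0.048 -0.054 -0.059] Tz [-0.107 -0.127 -0.105 -0.063 -0.103 -0.035] F [-6.205  1.274  7.451]
t 11.68 a 0.80 q6 -0.672 qd [-0.009 -0.006 -0.004 -0.005 -0.001 -0.002] eff [-0.013 -0.029 -0.041 -0.049 -0.056 -0.059] Tz [-0.069 -0.048 -0.057 -0.055 -0.021 -0.065] F [-5.521  2.118  6.326]
```

```bash
sed -i "s/arm.reach(\[659.4,49.8,z0+0.5\*a\],\[np.pi,0,yaw0-a\])/arm.line_to([659.4,49.8,z0+0.5*a],frame=[np.pi,0,yaw0-a],max_speed=SP)/; s/^import json/SP=0.1\nimport json/" turn.py
python3 -c "
from turn import *
np.set_printoptions(precision=3,suppress=True,linewidth=200)
turn(2,0.1)"
```

```text
t 11.97 a 0.90 q6 -0.572 qd [-0.008 -0.007 -0.005 -0.002 -0.003 -0.   ] eff [-0.008 -0.023 -0.034 -0.043 -0.05  -0.055] Tz [-0.103 -0.062 -0.092 -0.086 -0.067 -0.108] F [-6.803  2.272  6.516]
t 12.28 a 1.00 q6 -0.472 qd [-0.008 -0.005 -0.005 -0.002 -0.002 -0.002] eff [-0.008 -0.023 -0.035 -0.044 -0.05  -0.055] Tz [-0.022 -0.068 -0.107 -0.034 -0.008 -0.076] F [-6.285  2.177  6.946]
```

```bash
cat > tq.py <<'E'
from fit import *
import json
np.set_printoptions(precision=3,suppress=True,linewidth=200)
def fine(a,n,step,z0=121.5,yaw0=3.020,wait=0.0):
    out=[]
    for _ in range(n):
        a+=step
        arm.line_to([659.4,49.8,z0+0.5*a],frame=[np.pi,0,yaw0-a])
        s=arm.read_state(); out.append((s['t'],a,s['qpos'][5],s['qd'][5],s['effort'][5],s['wrist_torque'][2],s['ft_force'][0],s['ft_force'][1],s['ft_force'][2]))
        if wait: arm.sleep(wait)
    return a,np.array(out)
E
python3 -c "
from tq import *
a,o=fine(1.0,6,0.02); print(o)
"
```

```text
[[12.533  1.02  -0.452 -0.002  0.005 -0.027 -5.925  2.588  6.699]
 [12.783  1.04  -0.432 -0.     0.004  0.002 -6.395  1.528  6.319]
 [13.033  1.06  -0.412 -0.001  0.005  0.014 -6.133  1.609  5.926]
 [13.283  1.08  -0.392  0.001  0.005  0.006 -6.149  2.46   7.491]
 [13.533  1.1   -0.372 -0.002  0.003  0.01  -5.857  2.35   6.528]
 [13.783  1.12  -0.352 -0.002  0.003 -0.053 -5.974  1.585  8.604]]
```

```bash
timeout 60 python3 - <<'E'
from tq import *
import threading,time
err=[]
def w():
    try: arm.sleep(0.3)
    except Exception as e: err.append(repr(e))
t=threading.Thread(target=w);t.start()
for k in range(4):
    try: s=arm.read_state();print(s['t'],s['effort'][5])
    except Exception as e: print(repr(e))
t.join();print(err)
for k in range(2): print(arm.read_state()['t'])
E
```

```text
14.0833 -0.005830251902807504
14.0833 -0.005830251902807504
14.0833 -0.005830251902807504
14.0833 -0.005830251902807504
[]
14.0833
14.0833
```

Run:
```python
from tq import *
np.set_printoptions(precision=4,suppress=True,linewidth=200)
a,o=fine(1.12,6,0.005); print(o[:,:6])
for k in range(3): arm.sleep(0.05); s=arm.read_state(); print(s['t'],s['qpos'][5],s['effort'][5],s['wrist_torque'][2])
```

```text
[[14.3333  1.125  -0.3475 -0.      0.0597  0.0305]
 [14.5833  1.13   -0.3425  0.0014  0.0627  0.0004]
 [14.8333  1.135  -0.3375  0.0003  0.0604  0.0753]
 [15.0833  1.14   -0.3325  0.0007  0.0622  0.06  ]
 [15.3333  1.145  -0.3276  0.0012  0.0601  0.0529]
 [15.5833  1.15   -0.3225  0.0006  0.062   0.0572]]
15.6333 -0.32253835825181326 0.059959650970995426 0.0788093840259142
15.6833 -0.3225524964597958 0.059765910264104605 0.062457069033254896
15.7333 -0.32256150029127895 0.059741938021034 0.06883469871028709
```

0.005 rad steps saturate cleanly at the friction torque (0.060 Nm). Protocol: a bulk turn, then two fine steps to read the moment.

Run:
```python
from tq import *
np.set_printoptions(precision=4,suppress=True,linewidth=200)
a=1.15
for k in range(4):
    a,o=fine(a,1,0.13); e0=o[0,4]; a,o=fine(a,3,0.005); print(o[:,[0,1,4,5]].tolist())
```

```text
[[16.2667, 1.2849999999999997, 0.03826028318144381, 0.04048398236047097], [16.5167, 1.2899999999999996, 0.057623268803581595, 0.015944513154374527], [16.7667, 1.2949999999999995, 0.0581517827231437, 0.047547643312437826]]
[[17.3, 1.4299999999999993, 0.03869099775329232, 0.016536013775424067], [17.55, 1.4349999999999992, 0.056783719919621944, 0.04347222750216352], [17.8, 1.439999999999999, 0.05618430906906724, 0.09673317627127728]]
[[18.3333, 1.5749999999999988, 0.04022368462756276, 0.08558795664962236], [18.5833, 1.5799999999999987, 0.05480164778418839, 0.014278375426354795], [18.8333, 1.5849999999999986, 0.05581699660979211, 0.052246062105030786]]
[[19.3667, 1.7199999999999984, 0.03997055464424193, 0.037504083456988316], [19.6167, 1.7249999999999983, 0.05182768567465246, 0.07802098276189522], [19.8667, 1.7299999999999982, 0.05254187621176243, 0.13036386712919773]]
```

Run:
```python
from tq import *
np.set_printoptions(precision=4,suppress=True,linewidth=200)
a=1.73
for k in range(3):
    a,o=fine(a,1,0.14); a,o=fine(a,3,0.005); print(np.round(o[:,[0,1,4,5]],4).tolist())
```

```text
[[20.4083, 1.875, 0.0395, 0.069], [20.6583, 1.88, 0.0493, 0.0627], [20.9083, 1.885, 0.0501, 0.0522]]
[[21.45, 2.03, 0.0389, 0.0473], [21.7, 2.035, 0.0463, 0.0173], [21.95, 2.04, 0.0465, 0.0676]]
[[22.4917, 2.185, 0.0377, 0.0433], [22.7417, 2.19, 0.0431, 0.042], [22.9917, 2.195, 0.0436, 0.0334]]
```

Run:
```python
from tq import *
a=2.195
for k in range(3):
    a,o=fine(a,1,0.14); a,o=fine(a,3,0.005); print(np.round(o[:,[0,1,4,5,2]],4).tolist(),o[-1,6:])
```

```text
[[23.5333, 2.34, 0.0362, 0.0885, 0.8675], [23.7833, 2.345, 0.0403, 0.0223, 0.8725], [24.0333, 2.35, 0.0409, 0.0842, 0.8775]] [-4.978  6.232  5.734]
[[24.575, 2.495, 0.0348, 0.09, 1.0226], [24.825, 2.5, 0.0376, 0.0335, 1.0275], [25.075, 2.505, 0.0375, 0.0235, 1.0325]] [-4.176  6.809  5.537]
[[25.6167, 2.65, 0.0328, 0.0022, 1.1775], [25.8667, 2.655, 0.0349, 0.0099, 1.1825], [26.1167, 2.66, 0.0349, 0.0578, 1.1875]] [-3.685  6.645  5.804]
```

Run:
```python
from tq import *
a=2.66;prev=.0349
for k in range(4):
    a,o=fine(a,1,0.15); a,o=fine(a,2,0.005); print(np.round(o[:,[0,1,4,5,2]],4).tolist(),o[-1,6:])
    if prev-o[-1,4]<0.001: break
    prev=o[-1,4]
```

```text
[[26.6667, 2.815, 0.0313, 0.0473, 1.3425], [26.9167, 2.82, 0.0334, 0.0365, 1.3476]] [-2.803  7.069  5.337]
[[27.4667, 2.975, 0.0299, -0.0017, 1.5026], [27.7167, 2.98, 0.032, 0.0509, 1.5075]] [-2.132  8.204  3.655]
[[28.2667, 3.135, 0.0286, 0.0314, 1.6626], [28.5167, 3.14, 0.0306, 0.0056, 1.6675]] [-2.19   6.976  3.   ]
[[29.0667, 3.295, 0.0273, 0.0344, 1.8226], [29.3167, 3.3, 0.0294, -0.0, 1.8276]] [-0.635  7.827  3.177]
```

The moment fell from 0.06 to 0.03 Nm. The slope halved at about 2.6 rad, though it is not perfectly flat: a lateral grip load of about 8 N contaminates it. At 3.3 rad the stated maximum of 3.4 rad bounds the remaining pad force below about 1 N, so I stop here. A tug will check it. Release, then look.

Run:
```python
from fit import *
arm.gripper_to(1.0); s=arm.read_state();p=s['tcp_pos'];print(s['t'],p,s['ft_force'])
arm.line_to([659.4,49.8,205],max_speed=120)
arm.reach([572,82,190],[np.pi,0,-0.341]); arm.sleep(0.2)
im,d,K,T=snap('wrist','w5'); s=arm.read_state(); print(s['t'],s['qpos'],s['tcp_pos'],s['ft_force'])
for q,z in [('knob_grip',132),('deckle_grip',41),('jig',0),('deckle',30)]:
    for r in arm.place_of('wrist',q)[:2]: print(q,round(r['conf'],2),np.array(r['location']),at_z(r['location'],z,K,T))
r=arm.outline_of('wrist','deckle')
for x in r[:1]: np.save('pics/dm.npy',x['mask']);print(x['conf'],x['rect'])
```

```text
30.0083 [659.45  49.67 123.16] [-0.49 -0.19 -0.16]
31.5583 [ 0.03  0.4   0.    1.18 -0.    1.94] [573.13  81.59 189.85] [ 0.86 -0.06  0.4 ]
knob_grip 0.92 [424.1 232.7] [658.37  48.67 132.  ]
deckle_grip 0.67 [261.  193.3] [555.62  86.97  41.  ]
jig 0.95 [298.1 183.7] [588.32  74.37   0.  ]
0.98 [245.6, 84.5, 409.6, 286.5]
```

View pics/w5.png

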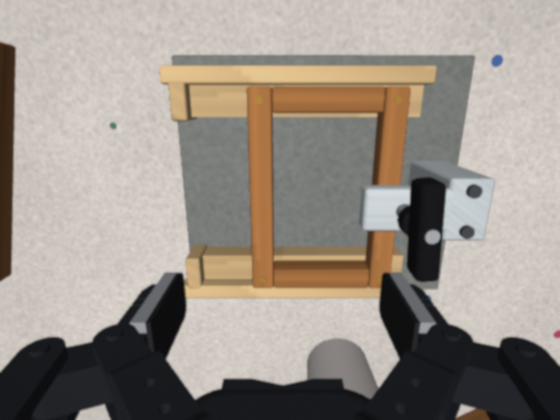

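The knob bar now sits about 3.3 rad on (vertical at (426,230)) and the deckle hasn't moved (front rail at columns 249–272). Grasp the rail and tug gently.

Run:
```python
from fit import *
z=np.load('pics/w5.npz');K,T=z['K'],z['T']
pts=[(248,89),(253.5,287),(270.5,89),(275,287)]
P=[at_z(p,52,K,T) for p in pts]; print(P)
for a,b in [(0,1),(2,3)]:
    v=P[a]-P[b];print('angle of x', np.arctan2(v[1],v[0])-np.pi/2, np.linalg.norm(v))
print('centre',sum(P)/4)
m=np.load('pics/dm.npy')
```

```text
[array([577.55, 172.  ,  52.  ]), array([518.29,   6.26,  52.  ]), array([594.17, 166.09,  52.  ]), array([537.42,  -0.54,  52.  ])]
angle of x -0.34338595577025854 176.01814609255945
angle of x -0.328220744170475 176.03046206517467
centre [556.86  85.95  52.  ]
```

Run:
```python
from fit import *
o=[np.pi,0,-0.340]
arm.reach([556.2,86.6,95],o); arm.sleep(0.1)
arm.line_to([556.2,86.6,24],max_speed=70); s=arm.read_state();print(s['t'],s['tcp_pos'],s['ft_force'])
arm.gripper_to(0.0,30); arm.sleep(0.1); s=arm.read_state();print(s['t'],s['opening'],s['tcp_pos'],s['ft_force'],s['wrist_torque'])
f0=s['ft_force']; ux=np.array([np.cos(-.34),np.sin(-.34),0]); p0=np.array([556.2,86.6,24])
for d in [1,2,3,4]:
    arm.line_to(p0-ux*d,max_speed=20); arm.sleep(0.05)
    f=np.mean([ (arm.sleep(0.01),arm.read_state()['ft_force'])[1] for _ in range(4)],0); s=arm.read_state()
    print(round(s['t'],2),d,'along',(f-f0)@ux,'df',f-f0,'moved',(s['tcp_pos']-p0)@ux)
snap('wrist','w6')
```

```text
33.55 [556.71  86.62  24.48] [ 0.13 -0.72 -0.16]
34.2583 0.2251703143673494 [556.23  86.62  24.19] [-0.24 -0.44  3.14] [ 0.01  0.18 -0.02]
34.59 1 along 1.9617990645568673 df [ 1.72 -1.02 -2.06] moved -0.3606885131598405
34.92 2 along 2.4287124488078957 df [ 2.46 -0.32 -2.12] moved -1.528581348624815
35.26 3 along 2.70964796961711 df [ 2.72 -0.44 -1.28] moved -2.7906721592191315
35.59 4 along 2.846501620792868 df [ 3.01 -0.03 -0.77] moved -3.8048860820862003
```

View pics/w6.png

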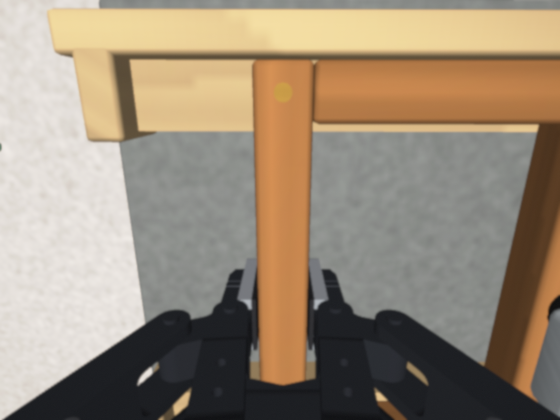

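The pads hold the rail (columns 255–312), and it slides at 2.8 N, which puts the pad force below 1 N. That confirms it is free. Slide most of the way, then feel for the stops.

Run:
```python
from fit import *
ux=np.array([np.cos(-.34),np.sin(-.34),0]); p0=np.array([556.2,86.6,24])
uy=np.array([-ux[1],ux[0],0])
def go(d,sp):
    arm.line_to(p0-ux*d,max_speed=sp); arm.sleep(0.04)
    f=np.mean([ (arm.sleep(0.01),arm.read_state()['ft_force'])[1] for _ in range(4)],0); s=arm.read_state()
    print(round(s['t'],2),d,'x %.2f y %.2f z %.2f'%(f@ux,f@uy,f[2]),'moved %.2f'%((s['tcp_pos']-p0)@ux),s['wrist_torque'])
    return f@ux
for d in [14,24,34,42]: 
    if go(d,30)>9: break
else:
    while d<56:
        d+=0.7
        if go(d,10)>8: break
snap('wrist','w7')
```

```text
36.2 14 x 1.20 y 0.03 z 5.83 moved -14.70 [-0.09 -0.28 -0.01]
36.76 24 x 1.69 y -0.15 z 5.85 moved -24.55 [-0.12 -0.31 -0.08]
37.32 34 x 2.64 y 0.43 z 6.12 moved -34.61 [-0.19 -0.45 -0.02]
37.81 42 x 2.90 y 0.06 z 6.56 moved -42.62 [-0.16 -0.6  -0.03]
38.13 42.7 x 3.74 y 0.15 z 5.38 moved -42.94 [-0.23 -0.62 -0.02]
38.46 43.400000000000006 x 3.75 y 0.27 z 5.54 moved -43.41 [-0.31 -0.75  0.05]
38.78 44.10000000000001 x 4.80 y 0.15 z 5.27 moved -44.02 [-0.26 -0.81 -0.02]
39.11 44.80000000000001 x 4.65 y 0.37 z 5.47 moved -44.66 [-0.26 -0.75 -0.07]
39.43 45.500000000000014 x 4.72 y 0.00 z 5.28 moved -45.38 [-0.28 -0.83 -0.02]
39.76 46.20000000000002 x 4.81 y -0.25 z 5.35 moved -46.03 [-0.26 -0.83 -0.02]
40.08 46.90000000000002 x 4.65 y 0.06 z 5.00 moved -46.77 [-0.34 -0.77 -0.05]
40.41 47.60000000000002 x 4.37 y 0.24 z 5.20 moved -47.46 [-0.35 -0.79 -0.04]
40.73 48.300000000000026 x 4.45 y -0.32 z 5.21 moved -48.11 [-0.28 -0.79 -0.07]
41.06 49.00000000000003 x 4.57 y -0.30 z 5.38 moved -48.88 [-0.28 -0.76 -0.02]
41.38 49.70000000000003 x 4.84 y -0.14 z 5.20 moved -49.59 [-0.26 -0.79  0.01]
41.71 50.400000000000034 x 4.78 y -0.24 z 5.82 moved -50.28 [-0.21 -0.81 -0.04]
42.03 51.10000000000004 x 4.07 y -0.04 z 5.34 moved -50.96 [-0.31 -0.81  0.01]
42.36 51.80000000000004 x 5.88 y 0.19 z 4.01 moved -51.20 [-0.32 -0.95 -0.08]
42.68 52.50000000000004 x 8.14 y 0.14 z 1.57 moved -51.21 [-0.47 -1.24 -0.01]
```

View pics/w7.png

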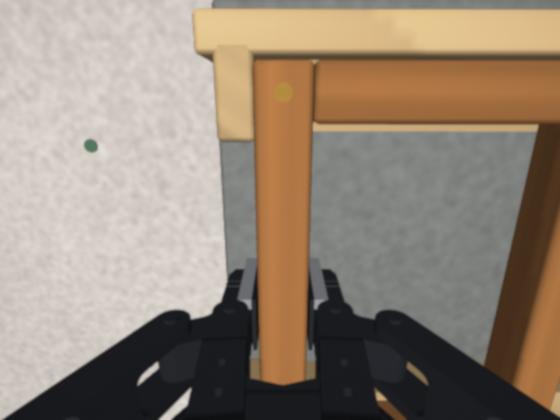

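The moved distance stalls at 51.2 mm with force rising, and the picture shows the rail meeting the stop block (column 253). One slight extra seating step, then release and inspect.

Run:
```python
from fit import *
ux=np.array([np.cos(-.34),np.sin(-.34),0]); p0=np.array([556.2,86.6,24])
arm.line_to(p0-ux*53,max_speed=10); s=arm.read_state(); print((s['tcp_pos']-p0)@ux,s['ft_force']@ux,s['ft_force'])
arm.gripper_to(0.8); arm.sleep(.1); s=arm.read_state(); print(s['opening'],s['tcp_pos'],s['ft_force'])
c=s['tcp_pos']
arm.line_to([c[0],c[1],100],max_speed=70)
arm.reach([c[0]+16,c[1]-5,190],[np.pi,0,-0.34]); arm.sleep(0.2)
im,d,K,T=snap('wrist','w8'); snap('top','t8');snap('side','s8'); s=arm.read_state(); print(s['t'])
for q,z in [('knob_grip',132),('deckle_grip',41),('jig',0)]:
    for r in arm.place_of('wrist',q)[:2]: print(q,round(r['conf'],2),np.array(r['location']),at_z(r['location'],z,K,T))
```

```text
-51.20648971288363 8.881154724418298 [ 8.3  -3.16  0.97]
0.8013730806435934 [506.   104.31  23.9 ] [-0.88 -0.04 -0.19]
45.65
knob_grip 0.63 [515.2 235.2] [658.86  46.76 132.  ]
deckle_grip 0.93 [269.7 194.2] [509.55 101.58  41.  ]
deckle_grip 0.21 [380.2 360.4] [ 557.07 -107.73   41.  ]
jig 0.85 [355.  182.8] [589.11  74.31   0.  ]
```

View pics/w8.png

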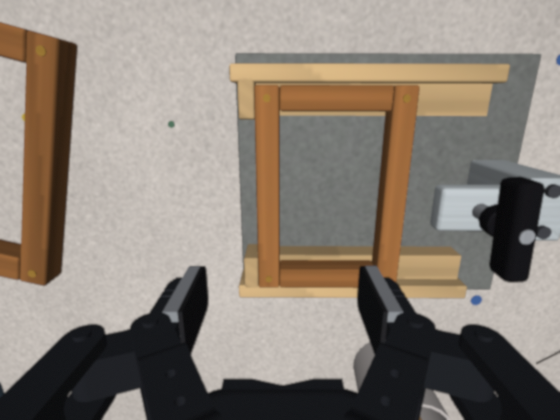

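View pics/t8.png

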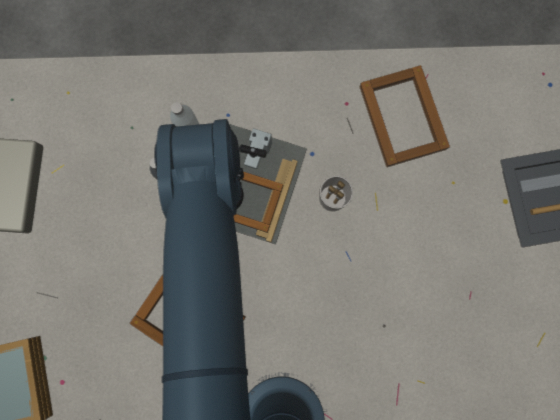

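In w8 the rail butts against both stops: top stop at column 255 with the rail at 256, bottom stop ending at 258 with the rail at 258. The frame is square between the fences and released. The pot and bottles look undisturbed.

Run:
```python
from h import *
arm.hand_in(); print(arm.read_state()['t'])
```

```text
the job is handed in; nothing more can be done
the job is handed in; nothing more can be done
```

I freed the frame, slid it out against the two front stops, let go and handed the job in at about 46 s of the 72 s allowed.

- **Clamp:** I turned the knob 3.3 rad clockwise. The turning moment fell from about 0.060 to 0.029 Nm and never went completely flat. Its slope halved at about 2.6 rad, and I put the remaining slope down to side load from the grip, which I did not verify. I stopped at 3.3 rad because the pad lets go after 3.4 rad at most. If it came free at about 2.6 rad, the knob is about 0.7 rad past that, inside the 1.2 rad limit. I could not measure the exact release point.
- **Pad check:** A slow tug moved the frame at about 2.8 N, which means the pad was pressing with less than about 1 N.
- **Slide:** I gripped the front rail and drew the frame out. It stopped after 51.2 mm, with the pull rising only to about 9 N. That places `deckle_grip` at about x = -85 mm in the jig's frame.
- **Final look:** The wrist picture shows the rail against both stops, the frame square between the fences, and the gripper clear of it. The brush pot and the glass bottle's cap look unmoved in the top picture. The arm hid most of the squeeze bottle there, so I did not check it fully. I took a last side picture but did not look at it.

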